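Level the crockery display shelf

TASK

First stand the yellow spirit level on its edge in the slot on the crockery display shelf, fully down, and let go of it; then turn the brass levelling foot until the bubble rests centred between its two lines with the level left alone. Finally press the level down onto the shelf from above with a firm but gentle push of about 10 N, and finish while still pressing, with the shelf level and the bubble centred; leave the crockery where it stands.

Things in the scene. Friction and masses are not known exactly. Their poses are not given: they have to be found in the camera images.
- level: Yellow spirit level with black ends, 150 mm long (its x axis), 20 mm thick (y), 55 mm tall (z), about 300 g. It starts standing upright on the table. Origin: centre of its underside. Grip it across its 20 mm thickness. It may go into the slot either way round.
- level_top (a point): Middle of the level's top edge, 55 mm above its underside; axes as the level's. The green vial lies along x in the middle 60 mm, under a strong clear cover flush with the top: the top is flat all along and may be pressed anywhere.
- bubble (a joint): Offset of the pale bubble (10 mm long) from the vial's middle, m along the level's +x: 0 = centred, stops at +-0.010. Black lines at +-7.5 mm: the bubble lies between them when within 2.5 mm of the middle. It runs to the higher end, 0.30 mm per milliradian of tilt, and settles in about 1 s.
- slot (a point): Centre of the slot's floor on top of the shelf board, about 71 mm above the table. Slot: 24 mm wide (point x), 200 mm long (point y), 12 mm deep, closed by dark rails 12 mm wide all round, tops 12 mm above the floor. Floor dark green. z: normal of the board; point +y points to the levelling foot, whose axis is 180 mm away.
- board: Tilting shelf board of pale wood, 180 mm (x) by 360 mm (y), 18 mm thick. Origin: middle of its hinge line, 62 mm above the table, 15 mm from the board's -y end; its y axis runs to the levelling foot (305 mm away), which carries that end. Its top is 9 mm above the origin; the slot's centre is at y = 125 mm.
- shelf: Fixed frame under the board: dark wooden trestle at the hinge end and rubber foot under the levelling screw. Origin on the table below the middle of the board; z up. It never moves.
- knob_grip (a point): Grip point of the brass levelling foot, on its vertical axis, 114 mm above the table, fixed height. Its handle is an upright bar 46 mm long (point x), 14 mm thick (point y), top 12 mm above and bottom 22 mm below this point, on a dark 48 mm disc; a red dot marks the +x end. Clockwise from above raises the board's foot end.
- knob (a joint): Turn of the levelling foot in rad, growing clockwise seen from above, stops at 0 and 4.6. Each rad raises the foot end by 12.2 milliradians of board tilt (the bubble moves 3.7 mm towards the foot). Friction 0.10 N m: stays where it is left. At the start the foot end is too low by 1.3 to 2.6 rad of turn.
- cup: Bystander: brown mug 84 mm wide, 70 mm tall. Origin: centre of its underside.
- bowl: Bystander: cream bowl 100 mm wide, 45 mm tall. Origin: centre of its underside.
- saucers: Bystander: stack of brown and cream saucers 150 mm wide, 52 mm tall. Origin: centre of its underside.
- mug2: Bystander: cream mug 80 mm wide, 75 mm tall. Origin: centre of its underside.
- jug: Bystander: brown jug 80 mm wide, 90 mm tall. Origin: centre of its underside.
Mind the look-alikes: they are no part of the job. Several things have the shape of the level; the one meant has the colours described above.

How it is judged:
By the outcome, as a careful person would: the job done as asked, in the order asked, and still so for the second after the job is handed in, while the arm keeps its last pose, push and grip.
It also fails if it takes over 72 s, if anything falls off the work surface, if the arm or the gripper's body presses on something with over 40 N, if the wrist force passes 120 N, or if a joint passes its speed limit or range.

ROBOT

A 7-joint arm with a two-finger parallel gripper is mounted at the origin on the work surface. World frame = base frame: x ahead of the robot, y to its left, z up, the work surface at z = 0. Lengths are in m, angles in rad, forces in N, time in s.
With the tool pointing down it reaches from about 0.4 to 0.875 m from the base axis. Payload 6.5 kg.
Tool frame: the origin (TCP) lies midway between the tips of the shut fingers; the grasp point (between the pads) lies 19 mm behind it (hold_point_z is the distance from the TCP to the grasp point, in m); z points along the fingers, y is the line along which they close (so a half turn about z gives the same grasp; the last joint's range is limited). The gripper opens to 88 mm and grips with 3 to 60 N. Pads are 18 mm wide; open, the fingers measure 123 mm over their backs; the gripper's body (75 mm by 187 mm) begins 45 mm behind the grasp point.
Start: joints at [-1.221, 0.536, -0.004, 1.538, 0.003, 1.067, -0.071], TCP at [0.263, 0.595, 0.239] pointing down, gripper open.
Joint ranges: [-2.7, 2.7], [-0.37, 2.16], [-1.27, 1.26], [0.24, 2.4], [-1.31, 4.45], [0.19, 1.91], [-2.76, 2.76]. Speed limits (rad/s): [2.39, 2.39, 3.14, 3.14, 3.14, 3.14, 3.14].

INTERFACE

Orientations are given as a unit quaternion [x, y, z, w].
In Python, from plant import get_obs, get_image, calibration, hand_in, trace, pinpoint, hold_point_z gives the robot as it stands.
- The arm moves only by the tool step_arm, never from a script. Its argument "steps" is a list of rows, each a list of 7 numbers: the turn, a rotation vector about the tool's x, y, z in degrees, then the shift along the tool's x, y, z in cm, then the opening, from -1 (shut) to 1 (fully open). A call has 1 to 12 rows; each row shifts and turns the commanded pose from where the row before left it, along the tool's axes as they then stand; what a row does not reach is not made up. A row lasts 1/10 s, in which the tool goes at most 50 mm and 8.59 degrees, less where a joint would pass 70% of its speed; a pose out of reach is approached as far as the arm can. A call with a gripper value outside its range is refused whole. The fingers move at their own pace and stop on an object; the grip force is fixed at half the most. Time passes only in rows, so rows that do not move let the fingers close. It gives the time, the measured TCP pose, the force, the opening and the grip force at its end, in the units of the state.
- get_obs(): the state, without advancing time (a new reading comes with each control period).
- get_image(name): name is "scene" or "top"; returns the picture (480x640x3 uint8, red, green, blue); there is no depth.
- calibration(name): a dict with "fx", "fy", "cx", "cy" (pixels), "camera_from_world" (4x4, takes a point from world to camera coordinates). Camera axes: x right, y up, looking along -z (the intrinsics and any distortion apply to the point x, -y, -z); pixel columns grow to the right and rows downward; lengths in m; the calibration is good to about 2 mm. A picture is of the moment at which its call begins. calibration takes no time and is no camera call.
- hand_in(): hands the job in; it is judged then, once.
Trained networks look in the newest picture that a camera, given by its name, has taken for a name from the list of things; names that differ only in an ending like _2 or _b are one class to them, and where a whole thing is asked for, a point or a joint stands for the part that bears it (a point fixed in the world has none). Each returns a list of dicts, best first, with "p" (0 to 1); they miss things now and then, are a little off and sometimes report something else, mostly with a low value. They report only what shows in the picture. A call takes as long as a camera call. They do not tell look-alikes from the thing itself.
- trace(camera, thing): "region" (480x640 bool, what is visible of it).
- pinpoint(camera, thing): "location" ([x, y, z] in m, in world coordinates, good to about 4 mm: a listed point, or the origin of a listed thing).
The state is a dict: "time_s": time; "joint_positions": joint angles; "joint_velocities": joint speeds; "effort": joint torques, N m; "tcp_pos": TCP position; "eef_rot": TCP orientation; "contact_force": force on the tool from outside, world axes, zero at the start; "torque": the same for the moment, N m; "gripper_width": opening from 0.0 (shut) to 1.0 (fully open); "gripper_force": force on a finger pad.
Only numpy, scipy, OpenCV 4.12 (cv2) and the standard library are available. Lean on these libraries where they do the work, as an engineer would, in place of code of your own. Each camera call takes 0.05 s, during which the arm holds its last target. There are 200 camera calls.

## Working session

There is one attempt and no reset: what is moved stays moved. The work goes in short steps, Python scripts to look and compute and a tool call to move; the robot and the scene stay as the last step left them, time stands still between calls to the robot, and variables do not carry over. Pictures are saved under pics/ and viewed, at most 10 in all, crops included, and the job is handed in when it is done.

Besides the shell and the picture viewer there is one more tool, called after ">>>" in YAML: its name, and indented under it one key for each argument. step_arm: Moves the arm, as the interface text tells. Its arguments: {"type":"object","properties":{"steps":{"type":"array","items":{"type":"array","items":{"type":"number"}}}},"required":["steps"]}

```bash
mkdir -p pics; cat > h.py <<'E'
import numpy as np, cv2
from plant import *
def save(cam,name):
    im=get_image(cam); cv2.imwrite('pics/'+name,im[:,:,::-1]); return im
E
python3 - <<'E'
from h import *
a=save('scene','s0.png');b=save('top','t0.png')
for t in ['level','level_top','slot','board','knob_grip','cup','bowl','saucers','mug2','jug']:
    for c in ['scene','top']:
        print(t,c,[(np.round(d['location'],3).tolist(),round(d['p'],2)) for d in pinpoint(c,t)][:4])
o=get_obs();print(o)
E
```

```text
level scene [([0.467, -0.43, -0.003], 0.96), ([0.294, -0.309, 0.001], 0.89), ([0.63, -0.553, -0.001], 0.58)]
level top [([0.486, -0.267, 0.001], 0.94), ([0.63, -0.546, 0.002], 0.65), ([0.293, -0.309, -0.003], 0.64), ([0.464, -0.421, 0.004], 0.62)]
level_top scene [([0.633, -0.549, 0.057], 0.91), ([0.464, -0.43, 0.054], 0.87), ([0.293, -0.31, 0.057], 0.82), ([0.484, -0.267, 0.054], 0.55)]
level_top top [([0.292, -0.304, 0.056], 0.89), ([0.485, -0.265, 0.055], 0.73), ([0.63, -0.549, 0.055], 0.7), ([0.427, 0.452, 0.004], 0.65)]
slot scene [([0.582, 0.042, 0.065], 0.7)]
slot top [([0.583, 0.044, 0.071], 0.76)]
board scene [([0.583, -0.085, 0.06], 0.94)]
board top [([0.583, -0.079, 0.062], 0.76)]
knob_grip scene [([0.58, 0.22, 0.115], 0.57)]
knob_grip top [([0.579, 0.222, 0.108], 0.69), ([0.581, 0.08, 0.003], 0.44)]
cup scene [([0.382, 0.109, -0.002], 0.7), ([0.63, 0.423, -0.001], 0.69)]
cup top [([0.381, 0.106, 0.0], 0.84), ([0.58, 0.039, 0.07], 0.6)]
bowl scene [([0.386, -0.142, 0.003], 0.71), ([0.665, -0.316, 0.001], 0.32)]
bowl top [([0.387, -0.141, 0.001], 0.82)]
saucers scene [([0.4
[... 334 characters left out ...]
ray([-1.22116649,  0.53641164, -0.00442143,  1.53791308,  0.0026225 ,
        1.06730816, -0.07120119]), 'joint_velocities': array([-0.00011113, -0.00121733, -0.00011683,  0.00021246, -0.00144713,
        0.00032808,  0.00032564]), 'effort': array([-4.51138940e-04, -5.70894635e+01,  9.89676565e-01, -2.51935834e+01,
       -5.63497189e-02,  1.04466933e-02,  2.09899554e-06]), 'tcp_pos': array([0.26255359, 0.59459342, 0.23870303]), 'eef_rot': array([ 2.06388546e-01,  9.78470116e-01, -1.96510066e-05,  1.61876388e-05]), 'contact_force': array([-0.02260461,  0.39388688, -0.29666337]), 'torque': array([ 0.03389631,  0.02207467, -0.03844434]), 'gripper_force': 0.0, 'gripper_width': 0.99930764265214}
```

View pics/t0.png

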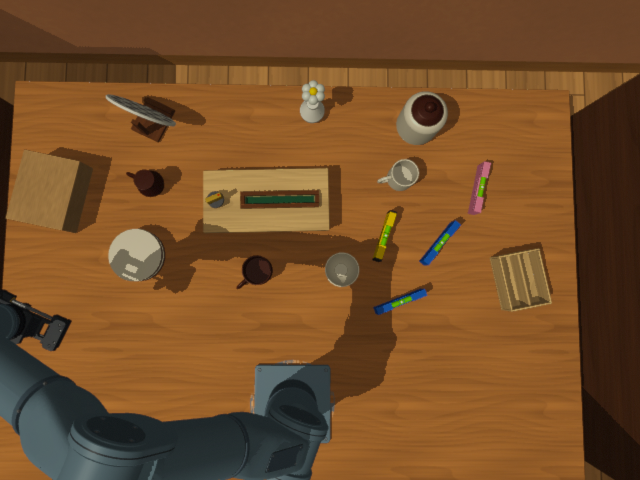

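View pics/s0.png

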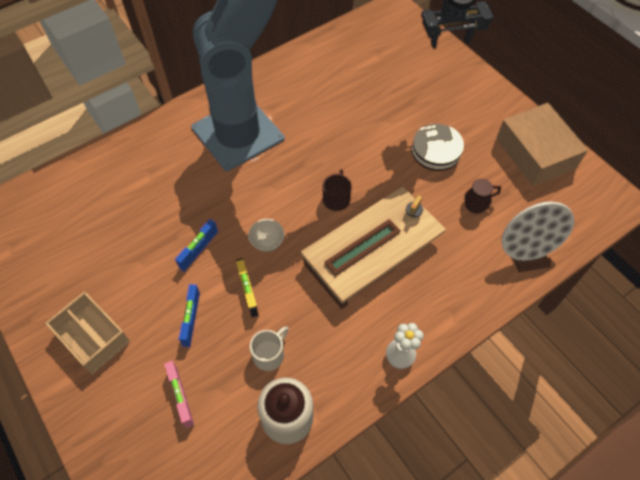

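The yellow level is at top-view pixel (386,235). The board is at (266,200), with its slot at (281,199) and the brass knob at (216,199). The blue and pink ones are look-alikes. Next I'll measure the angles.

```bash
cat >> h.py <<'E'
def back(cam,uv,z):
    k=calibration(cam);T=np.array(k['camera_from_world']);R,t=T[:3,:3],T[:3,3]
    uv=np.atleast_2d(uv).astype(float)
    d=np.c_[(uv[:,0]-k['cx'])/k['fx'],-(uv[:,1]-k['cy'])/k['fy'],-np.ones(len(uv))]@R
    c=-R.T@t
    return c+d*((np.broadcast_to(z,len(uv))-c[2])/d[:,2])[:,None]
def axis(P):
    m=P[:,:2].mean(0);w,v=np.linalg.eigh(np.cov((P[:,:2]-m).T));d=v[:,1]
    q=(P[:,:2]-m)@v
    return m,np.degrees(np.arctan2(d[1],d[0])),np.ptp(q,axis=0)
E
python3 - <<'E'
from h import *
print({k:v for k,v in calibration('top').items() if k!='camera_from_world'})
im=cv2.imread('pics/t0.png')
for n,z,p in (('level',.055,(386,235)),('board',.071,(250,180)),('slot',.071,(281,199)),('knob',.126,(216,199))):
    for r in trace('top',n)[:4]:
        ys,xs=np.nonzero(r['region'])
        if abs(xs.mean()-p[0])<40 and abs(ys.mean()-p[1])<40: print(n,r['p'],len(xs),*axis(back('top',np.c_[xs,ys],z)))
# slot floor green
hsv=cv2.cvtColor(im,cv2.COLOR_BGR2HSV)
def m(c,lo,hi,z,name):
    x0,x1,y0,y1=c;mm=cv2.inRange(hsv[y0:y1,x0:x1],lo,hi);ys,xs=np.nonzero(mm);print(name,len(xs),*axis(back('top',np.c_[xs+x0,ys+y0],z)))
m((230,330,180,220),(50,60,20),(95,255,255),.071,'green')
m((365,410,200,270),(22,120,120),(35,255,255),.055,'yellow')
m((203,232,185,212),(12,120,120),(30,255,255),.126,'brass')
cv2.imwrite('pics/k0.png',np.vstack([cv2.resize(im[185:215,195:235],None,fx=12,fy=10,interpolation=cv2.INTER_CUBIC),cv2.resize(cv2.imread('pics/s0.png')[190:220,395:435],None,fx=12,fy=10,interpolation=cv2.INTER_CUBIC)]))
E
```

```text
{'fx': 482.1502271166991, 'fy': 482.1502271166991, 'cx': 311.51356301210615, 'cy': 236.49870301549709}
level 0.61 465 [ 0.48290224 -0.2596641 ] 161.78081114547854 [0.02779566 0.15245862]
board 0.96 7507 [0.58021904 0.07718467] 91.67660670149242 [0.17936331 0.35675704]
board 0.5 249 [0.58155209 0.22583893] 77.70385136143994 [0.04845977 0.05236532]
slot 0.87 7521 [0.58010396 0.07689872] 92.11106694241748 [0.18188491 0.3576976 ]
knob 0.67 242 [0.57213362 0.21599136] 89.71493638023462 [0.04431007 0.04911366]
green 428 [0.58367133 0.04106033] 91.73158129001638 [0.01903494 0.19102096]
yellow 256 [ 0.49350777 -0.26385638] 163.04564472731727 [0.0273978  0.13705197]
brass 504 [0.57673765 0.21317237] -136.67854745418134 [0.10382784 0.10495471]
```

View pics/k0.png

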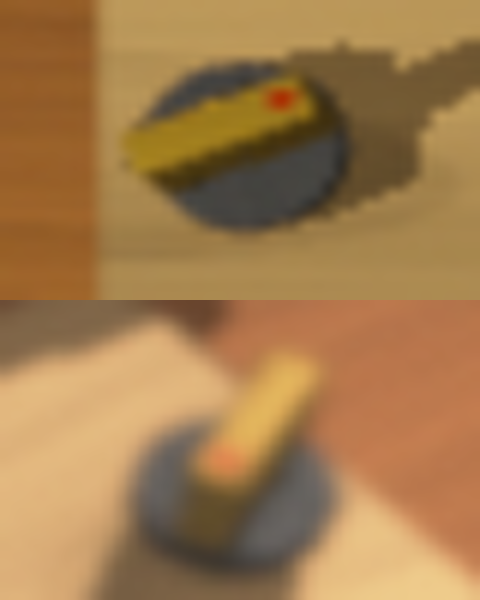

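The red end of the knob points at about -70° yaw. The level's axis is at 162.5° and the board's y axis at about 91.7°. I'll move over the level now.

>>> step_arm:
  steps:
    - [0,0,-6.5,0,0,0,1]
    - [0,0,0,-3.34,-2.04,0,0.3]
    - [0,0,0,-3.34,-2.04,0,0.3]
    - [0,0,0,-3.34,-2.04,0,0.3]
    - [0,0,0,-3.34,-2.04,0,0.3]
    - [0,0,0,-3.34,-2.04,0,0.3]
    - [0,0,0,-3.34,-2.04,0,0.3]
    - [0,0,0,-3.34,-2.04,0,0.3]
    - [0,0,0,-3.34,-2.04,0,0.3]
    - [0,0,0,-3.34,-2.04,0,0.3]
    - [0,0,0,-3.34,-2.04,0,0.3]

```text
time_s: 2.4
tcp_pos: [0.5216, 0.2992, 0.2389]
eef_rot: [0.151, 0.989, 0.0, 0.0]
contact_force: [0.9, 0.6, 0.4]
gripper_width: 0.649
gripper_force: 0.0
```

>>> step_arm:
  steps:
    - [0,0,0,-0.98,-3.93,0,0.3]
    - [0,0,0,-0.98,-3.93,0,0.3]
    - [0,0,0,-0.98,-3.93,0,0.3]
    - [0,0,0,-0.98,-3.93,0,0.3]
    - [0,0,0,-0.98,-3.93,0,0.3]
    - [0,0,0,-0.98,-3.93,0,0.3]
    - [0,0,0,-0.98,-3.93,0,0.3]
    - [0,0,0,-0.98,-3.93,0,0.3]
    - [0,0,0,-0.98,-3.93,0,0.3]
    - [0,0,0,-0.98,-3.93,0,0.3]
    - [0,0,0,-0.98,-3.93,0,0.3]
    - [0,0,0,-0.98,-3.93,0,0.3]

```text
time_s: 3.6
tcp_pos: [0.4924, -0.1864, 0.239]
eef_rot: [0.15, 0.989, 0.0, 0.0]
contact_force: [0.9, 0.6, -0.5]
gripper_width: 0.651
gripper_force: 0.0
```

>>> step_arm:
  steps:
    - [0,0,0,-0.98,-3.93,0,0.3]
    - [0,0,0,-0.98,-3.93,0,0.3]
    - [0,0,0,0,0,3,0.3]
    - [0,0,0,0,0,3,0.3]
    - [0,0,0,0,0,0,0.3]

```text
time_s: 4.1
tcp_pos: [0.4855, -0.2646, 0.1756]
eef_rot: [0.151, 0.989, 0.001, -0.003]
contact_force: [-0.5, -0.8, 0.4]
gripper_width: 0.65
gripper_force: 0.0
```

```bash
cat >> h.py <<'E'
from scipy.spatial.transform import Rotation as Ro
def to(p):
    o=get_obs();R=Ro.from_quat(o['eef_rot'])
    print('t',round(o['time_s'],2),'tcp',o['tcp_pos'].round(4),'tooly',np.degrees(np.arctan2(*R.as_matrix()[[1,0],1])).round(2),'tilt',np.degrees(np.arccos(-R.as_matrix()[2,2])).round(2),'F',o['contact_force'].round(2),'w',round(o['gripper_width'],3),'j7',round(o['joint_positions'][6],2))
    print('move cm',(R.inv().apply(np.array(p)-o['tcp_pos'])*100).round(2))
E
python3 - <<'E'
from h import *
for c in ('top','scene'):
    save(c,c+'1.png')
    for n in ('level','level_top'): print(n,c,[(np.round(d['location'],3).tolist(),round(d['p'],2)) for d in pinpoint(c,n)])
to([.485,-.266,.024])
E
```

```text
level top [([0.489, -0.265, -0.001], 0.84), ([0.628, -0.546, -0.002], 0.73), ([0.461, -0.421, 0.004], 0.59)]
level_top top [([0.484, -0.266, 0.054], 0.86), ([0.63, -0.548, 0.056], 0.56), ([0.466, -0.43, 0.059], 0.54)]
level scene [([0.482, -0.262, 0.003], 0.83), ([0.297, -0.31, 0.001], 0.61), ([0.629, -0.55, -0.001], 0.59), ([0.464, -0.427, -0.004], 0.56)]
level_top scene [([0.483, -0.268, 0.055], 0.95), ([0.632, -0.55, 0.055], 0.91), ([0.292, -0.312, 0.055], 0.85), ([0.466, -0.426, 0.052], 0.8)]
t 4.4 tcp [ 0.4889 -0.2659  0.1803] tooly 72.7 tilt 0.15 F [0.29 0.66 0.37] w 0.653 j7 1.82
move cm [ 0.41 -0.12 15.63]
```

>>> step_arm:
  steps:
    - [0,0,0,0.4,-0.1,3,0.3]
    - [0,0,0,0,0,3,0.3]
    - [0,0,0,0,0,3,0.3]
    - [0,0,0,0,0,3,0.3]
    - [0,0,0,0,0,2.5,0.3]
    - [0,0,0,0,0,1.1,0.3]
    - [0,0,0,0,0,0,0.3]
    - [0,0,0,0,0,0,-0.5]
    - [0,0,0,0,0,0,-1]
    - [0,0,0,0,0,0,-1]
    - [0,0,0,0,0,0,-1]
    - [0,0,0,0,0,0,-1]

```text
time_s: 5.6
tcp_pos: [0.484, -0.2654, 0.0232]
eef_rot: [0.151, 0.989, -0.0, 0.0]
contact_force: [0.0, 0.0, -0.8]
gripper_width: 0.222
gripper_force: 30.2
```

>>> step_arm:
  steps:
    - [0,0,0,0,0,0,-1]
    - [0,0,0,0,0,-3,-1]
    - [0,0,0,0,0,-3,-1]
    - [0,0,0,0,0,-4,-1]
    - [0,0,0,0,0,-4,-1]
    - [0,0,0,0,0,0,-1]

```text
time_s: 6.2
tcp_pos: [0.4863, -0.2671, 0.1673]
eef_rot: [0.151, 0.989, -0.001, 0.004]
contact_force: [0.5, -0.6, -2.3]
gripper_width: 0.22
gripper_force: 29.9
```

```bash
python3 - <<'E'
from h import *
o=get_obs();print(o['gripper_force'])
save('scene','s2.png')
a=get_image('top')
for c in ('scene','top'): print(c,[(np.round(d['location'],3).tolist(),round(d['p'],2)) for n in ('level_top','level') for d in pinpoint(c,n)])
to([.583,.0425,.165])
E
```

```text
29.94071340188384
scene [([0.29, -0.312, 0.054], 0.84), ([0.486, -0.273, 0.196], 0.73), ([0.631, -0.55, 0.055], 0.72), ([0.464, -0.426, 0.054], 0.64), ([0.631, -0.552, -0.002], 0.92), ([0.487, -0.264, 0.149], 0.74), ([0.468, -0.428, -0.002], 0.7), ([0.296, -0.308, -0.002], 0.63)]
top [([0.629, -0.548, 0.054], 0.85), ([0.465, -0.429, 0.059], 0.6), ([0.486, -0.266, 0.196], 0.39), ([0.629, -0.548, -0.001], 0.56), ([0.49, -0.262, 0.142], 0.49)]
t 6.5 tcp [ 0.4824 -0.2648  0.1608] tooly 72.68 tilt 0.21 F [ 0.49  0.4  -2.86] w 0.225 j7 1.84
move cm [-0.45 32.33 -0.41]
```

View pics/s2.png

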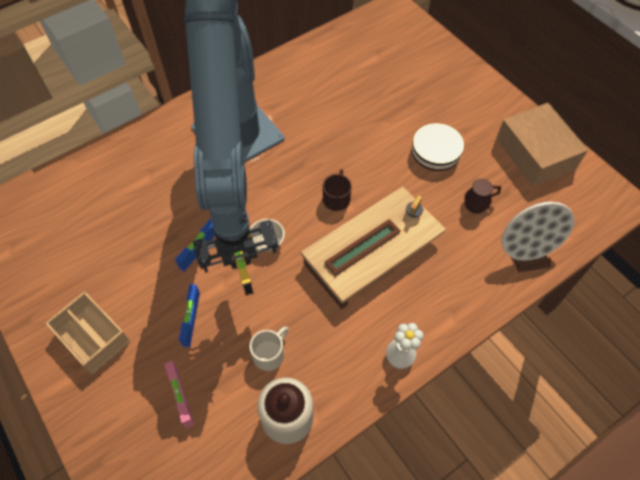

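>>> step_arm:
  steps:
    - [0,0,0,-0.05,4,-0.1,-1]
    - [0,0,0,-0.05,4,-0.1,-1]
    - [0,0,0,-0.05,4,-0.1,-1]
    - [0,0,0,-0.05,4,-0.1,-1]
    - [0,0,0,-0.05,4,0,-1]
    - [0,0,0,-0.05,4,0,-1]
    - [0,0,0,-0.05,4,0,-1]
    - [0,0,0,-0.05,4.3,0,-1]

```text
time_s: 7.3
tcp_pos: [0.5831, 0.0427, 0.1653]
eef_rot: [0.151, 0.989, -0.001, -0.001]
contact_force: [0.6, -0.5, -3.6]
gripper_width: 0.227
gripper_force: 29.9
```

>>> step_arm:
  steps:
    - [0,0,7.9,0,0,0,-1]
    - [0,0,7.9,0,0,0,-1]
    - [0,0,7.9,0,0,0,-1]
    - [0,0,7.9,0,0,0,-1]
    - [0,0,7.9,0,0,0,-1]
    - [0,0,7.9,0,0,0,-1]
    - [0,0,7.9,0,0,0,-1]
    - [0,0,7.9,0,0,0,-1]
    - [0,0,7.8,0,0,0,-1]
    - [0,0,0,0,0,0,-1]
    - [0,0,0,0,0,0,-1]
    - [0,0,0,0,0,0,-1]

```text
time_s: 8.5
tcp_pos: [0.5834, 0.0416, 0.1662]
eef_rot: [0.696, 0.718, -0.0, -0.0]
contact_force: [0.3, 1.1, -3.7]
gripper_width: 0.225
gripper_force: 29.9
```

```bash
cat >> h.py <<'E'
E
python3 - <<'E'
from h import *
# slot axis measured from first pictures (unoccluded), via rail outline: dark pixels on pale board, both cameras
for f,cam,box in (('t0','top',(232,328,182,216)),('s0','scene',(318,408,212,280))):
    im=cv2.imread(f'pics/{f}.png');x0,x1,y0,y1=box
    hsv=cv2.cvtColor(im,cv2.COLOR_BGR2HSV)[y0:y1,x0:x1]
    g=(cv2.inRange(hsv,(45,40,20),(100,255,255)))
    dark=cv2.inRange(hsv,(0,0,0),(179,255,120))
    n,l,s,_=cv2.connectedComponentsWithStats(dark);k=1+np.argmax(s[1:,4]);dark=(l==k)
    for nm,m,z in (('green',g>0,.069),('dark',dark,.079)):
        c=cv2.minAreaRect(np.float32(back(cam,np.argwhere(m)[:,::-1]+[x0,y0],z)[:,:2]*1000))
        print(cam,nm,m.sum(),np.round(c[0],1),np.round(c[1],1),round(c[2],2),*axis(back(cam,np.argwhere(m)[:,::-1]+[x0,y0],z)))
for c in ('scene','top'):
    save(c,c+'3.png'); print(c,[(np.round(d['location'],3).tolist(),round(d['p'],2)) for n in ('slot','level_top') for d in pinpoint(c,n)])
to([.583,.0425,.165])
E
```

```text
top green 439 [583.8  41.4] [ 19.1 191.3] 1.78 [0.58393336 0.04117093] 91.75480124122538 [0.01909716 0.19130711]
top dark 1424 [583.6  38.1] [ 50.7 229.7] 1.53 [0.58328826 0.03862313] 91.75016592375835 [0.05121251 0.22984146]
scene green 367 [581.4  38.6] [ 16.7 188. ] 1.03 [0.58174624 0.03680491] 91.00336341002355 [0.01676808 0.18804997]
scene dark 1245 [588.1  32.1] [ 47.4 222.5] 0.84 [0.58814895 0.02771386] 90.92291995686395 [0.0474913  0.22248437]
scene [([0.582, 0.041, 0.065], 0.93), ([0.464, -0.426, 0.052], 0.9), ([0.585, 0.04, 0.2], 0.88), ([0.632, -0.55, 0.054], 0.65), ([0.295, -0.311, 0.054], 0.59)]
top [([0.579, 0.042, 0.07], 0.81), ([0.466, -0.427, 0.058], 0.86), ([0.627, -0.547, 0.056], 0.81), ([0.585, 0.041, 0.2], 0.68), ([0.293, -0.308, 0.055], 0.65), ([0.388, -0.142, 0.001], 0.36)]
t 8.8 tcp [0.5837 0.0416 0.1668] tooly 1.7 tilt 0.01 F [-0.22  0.48 -3.09] w 0.225 j7 0.19
move cm [ 0.09 -0.07  0.18]
```

>>> step_arm:
  steps:
    - [0,0,0,0.0,-0.07,2.5,-1]
    - [0,0,0,0,0,2,-1]
    - [0,0,0,0,0,1,-1]
    - [0,0,0,0,0,0,-1]
    - [0,0,0,0,0,0,-1]

```text
time_s: 9.3
tcp_pos: [0.5835, 0.0415, 0.1123]
eef_rot: [0.697, 0.717, 0.0, 0.0]
contact_force: [0.2, -0.1, -2.8]
gripper_width: 0.224
gripper_force: 29.9
```

```bash
python3 - <<'E'
from h import *
to([.583,.0416,.098])
a=save('top','t4.png');b=save('scene','s4.png')
cv2.imwrite('pics/c4.png',np.vstack([cv2.resize(a[170:230,220:340],None,fx=5.4,fy=5,interpolation=cv2.INTER_CUBIC),cv2.resize(b[190:290,300:420],None,fx=5.4,fy=3,interpolation=cv2.INTER_CUBIC)])[:,:,::-1])
E
```

```text
t 9.3 tcp [0.5835 0.0415 0.1123] tooly 1.67 tilt 0.05 F [ 0.2  -0.14 -2.79] w 0.224 j7 0.22
move cm [ 0.01 -0.05  1.43]
```

View pics/c4.png

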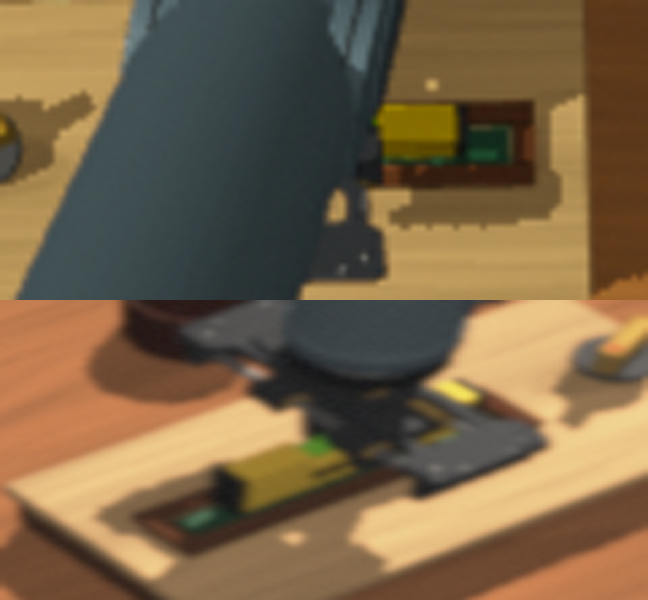

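The level hangs over the slot and is aligned to within about 1 mm: its lower front edge is at crop row 160 and the slot's near edge at 163. I'll descend slowly by feel.

>>> step_arm:
  steps:
    - [0,0,0,0,0,0.3,-1]
    - [0,0,0,0,0,0.3,-1]
    - [0,0,0,0,0,0.2,-1]
    - [0,0,0,0,0,0,-1]

```text
time_s: 9.8
tcp_pos: [0.5828, 0.0417, 0.1034]
eef_rot: [0.697, 0.717, -0.0, -0.0]
contact_force: [0.3, -0.2, -3.8]
gripper_width: 0.226
gripper_force: 29.9
```

>>> step_arm:
  steps:
    - [0,0,0,0,0,0.2,-1]
    - [0,0,0,0,0,0.2,-1]
    - [0,0,0,0,0,0.2,-1]
    - [0,0,0,0,0,0,-1]

```text
time_s: 10.2
tcp_pos: [0.5828, 0.0417, 0.0974]
eef_rot: [0.697, 0.717, -0.0, -0.0]
contact_force: [-0.1, -0.9, -3.2]
gripper_width: 0.223
gripper_force: 29.9
```

>>> step_arm:
  steps:
    - [0,0,0,0,0,0.15,-1]
    - [0,0,0,0,0,0.1,-1]
    - [0,0,0,0,0,0.1,-1]
    - [0,0,0,0,0,0,-1]

```text
time_s: 10.6
tcp_pos: [0.5829, 0.0417, 0.0941]
eef_rot: [0.697, 0.717, -0.0, -0.0]
contact_force: [0.4, 0.6, -3.3]
gripper_width: 0.227
gripper_force: 29.9
```

>>> step_arm:
  steps:
    - [0,0,0,0,0,0.1,-1]
    - [0,0,0,0,0,0.1,-1]
    - [0,0,0,0,0,0,-1]

```text
time_s: 10.9
tcp_pos: [0.5832, 0.0419, 0.0924]
eef_rot: [0.697, 0.717, 0.0, 0.0]
contact_force: [-1.3, 0.5, -0.4]
gripper_width: 0.223
gripper_force: 29.9
```

>>> step_arm:
  steps:
    - [0,0,0,0,0,0,-0.2]
    - [0,0,0,0,0,0,0]
    - [0,0,0,0,0,0,0]
    - [0,0,0,0,0,0,0]
    - [0,0,0,0,0,0,0]
    - [0,0,0,0,0,-2,0]
    - [0,0,0,0,0,-3,0]
    - [0,0,0,0,0,-4,0]
    - [0,0,0,0,0,-4,0]
    - [0,0,0,0,0,0,0]

```text
time_s: 11.9
tcp_pos: [0.5863, 0.0414, 0.2275]
eef_rot: [0.697, 0.717, 0.004, 0.003]
contact_force: [0.9, 0.3, 0.5]
gripper_width: 0.496
gripper_force: 0.0
```

```bash
python3 - <<'E'
from h import *
a=save('top','t5.png');b=save('scene','s5.png')
for c in ('scene','top'): print(c,[(np.round(d['location'],3).tolist(),round(d['p'],2)) for n in ('level','level_top','knob_grip') for d in pinpoint(c,n) if abs(d['location'][0]-.58)<.03])
to([.577,.222,.21])
cv2.imwrite('pics/c5.png',np.vstack([cv2.resize(a[170:230,195:340],None,fx=5.4,fy=4.5,interpolation=cv2.INTER_CUBIC),cv2.resize(b[180:290,300:445],None,fx=5.4,fy=3,interpolation=cv2.INTER_CUBIC)])[:,:,::-1])
E
```

```text
scene [([0.582, 0.045, 0.069], 0.67), ([0.583, 0.041, 0.123], 0.57), ([0.578, 0.219, 0.118], 0.83)]
top [([0.585, 0.044, 0.068], 0.54), ([0.58, 0.042, 0.12], 0.43), ([0.577, 0.222, 0.11], 0.47)]
t 12.3 tcp [0.5823 0.0416 0.2211] tooly 1.68 tilt 0.12 F [ 0.28 -0.09 -0.5 ] w 0.501 j7 0.15
move cm [18.04 -0.    1.1 ]
```

View pics/c5.png

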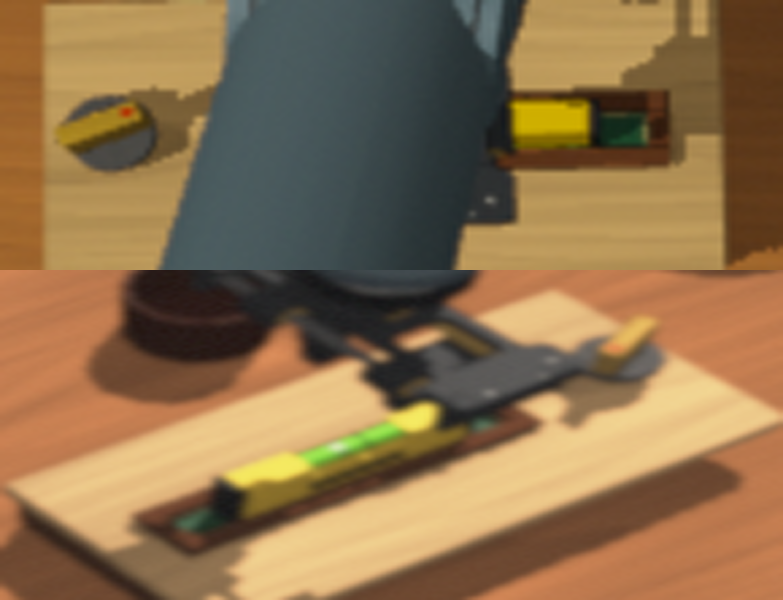

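The level is seated in the slot, with the bubble at the hinge end. Next is the knob.

>>> step_arm:
  steps:
    - [0,0,0,3.6,0,0,0]
    - [0,0,0,3.6,0,0,0]
    - [0,0,0,3.6,0,0,0]
    - [0,0,0,3.6,0,0,0]
    - [0,0,0,3.6,0,0,0]
    - [0,0,-6.8,0,0,0,0]
    - [0,0,-6.8,0,0,0,0]
    - [0,0,-6.8,0,0,3,0]
    - [0,0,0,0,0,3,0]
    - [0,0,0,0,0,2,0]
    - [0,0,0,0,0,0,0]
    - [0,0,0,0,0,0,0]

```text
time_s: 13.5
tcp_pos: [0.5778, 0.2214, 0.1422]
eef_rot: [0.559, 0.829, -0.0, -0.0]
contact_force: [-0.2, 1.0, 0.6]
gripper_width: 0.499
gripper_force: 0.0
```

```bash
python3 - <<'E'
from h import *
to([.5778,.2215,.098])
E
```

```text
t 13.5 tcp [0.5778 0.2214 0.1422] tooly 22.06 tilt 0.04 F [-0.23  0.95  0.65] w 0.499 j7 0.2
move cm [0.01 0.01 4.42]
```

>>> step_arm:
  steps:
    - [0,0,0,0,0,2,0]
    - [0,0,0,0,0,1.5,0]
    - [0,0,0,0,0,0.9,0]
    - [0,0,0,0,0,0,0]
    - [0,0,0,0,0,0,-0.6]
    - [0,0,0,0,0,0,-1]
    - [0,0,0,0,0,0,-1]
    - [0,0,0,0,0,0,-1]
    - [0,0,0,0,0,0,-1]

```text
time_s: 14.4
tcp_pos: [0.5774, 0.2215, 0.0987]
eef_rot: [0.559, 0.829, -0.0, -0.0]
contact_force: [-3.2, -0.7, 5.3]
gripper_width: 0.156
gripper_force: 29.7
```

```bash
python3 - <<'E'
from h import *
to([.5778,.2215,.098]);print(get_obs()['torque'])
E
```

```text
t 14.4 tcp [0.5774 0.2215 0.0987] tooly 22.08 tilt 0.04 F [-3.19 -0.74  5.26] w 0.156 j7 0.22
move cm [-0.02  0.04  0.07]
[-0.24979037  0.74263792  0.02080689]
```

>>> step_arm:
  steps:
    - [0,0,7,0,0,0,-1]
    - [0,0,7,0,0,0,-1]
    - [0,0,7,0,0,0,-1]
    - [0,0,7,0,0,0,-1]
    - [0,0,7,0,0,0,-1]
    - [0,0,7,0,0,0,-1]
    - [0,0,7,0,0,0,-1]
    - [0,0,7,0,0,0,-1]
    - [0,0,7,0,0,0,-1]
    - [0,0,7,0,0,0,-1]
    - [0,0,7,0,0,0,-1]
    - [0,0,7,0,0,0,-1]

```text
time_s: 15.6
tcp_pos: [0.5782, 0.2213, 0.0987]
eef_rot: [0.971, 0.24, 0.0, 0.0]
contact_force: [-0.0, -1.9, 1.7]
gripper_width: 0.16
gripper_force: 29.7
```

>>> step_arm:
  steps:
    - [0,0,0,0,0,0,-1]
    - [0,0,0,0,0,0,-1]
    - [0,0,0,0,0,0,-1]
    - [0,0,0,0,0,0,-1]
    - [0,0,0,0,0,0,-1]
    - [0,0,0,0,0,0,-1]
    - [0,0,0,0,0,0,-1]
    - [0,0,0,0,0,0,-1]
    - [0,0,0,0,0,0,-1]
    - [0,0,0,0,0,0,-1]

```text
time_s: 16.6
tcp_pos: [0.5782, 0.2212, 0.0987]
eef_rot: [0.97, 0.243, 0.0, 0.0]
contact_force: [-0.7, -2.3, 4.8]
gripper_width: 0.159
gripper_force: 29.7
```

```bash
python3 - <<'E'
from h import *
to([.5778,.2215,.098])
a=save('top','t6.png');b=save('scene','s6.png')
cv2.imwrite('pics/c6.png',np.vstack([cv2.resize(a[180:220,235:335],None,fx=8,fy=7,interpolation=cv2.INTER_CUBIC),cv2.resize(b[215:275,320:420],None,fx=8,fy=5,interpolation=cv2.INTER_CUBIC)])[:,:,::-1])
E
```

```text
t 16.6 tcp [0.5782 0.2212 0.0987] tooly -61.89 tilt 0.04 F [-0.66 -2.35  4.77] w 0.159 j7 -0.97
move cm [-0.02 -0.04  0.07]
```

View pics/c6.png

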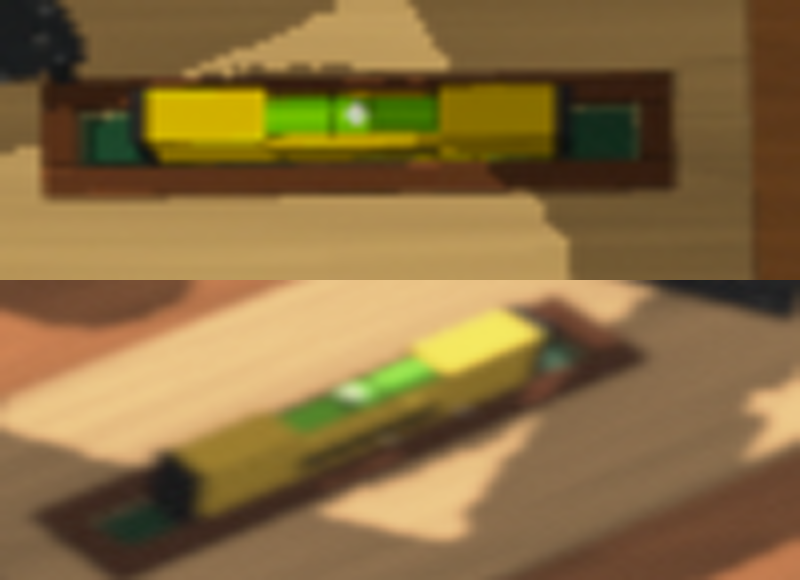

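```bash
cat >> h.py <<'E'
def bubble():
    """bubble offset (mm, + towards the foot) from green vial middle, both cameras"""
    out={}
    for cam,(x0,x1,y0,y1) in (('top',(250,315,184,208)),('scene',(340,390,225,265))):
        im=get_image(cam)[y0:y1,x0:x1].astype(float);r,g,b=im[...,0],im[...,1],im[...,2]
        V,U=np.mgrid[y0:y1,x0:x1]
        P=back(cam,np.c_[U.ravel(),V.ravel()],.1225)[:,:2]
        u=np.array([np.cos(np.radians(91.65)),np.sin(np.radians(91.65))]);n=np.array([u[1],-u[0]])
        s=((P-[.5825,.042])@u*1000).reshape(r.shape);w=((P-[.5825,.042])@n*1000).reshape(r.shape)
        green=(g>1.25*r)&(g>1.5*b)&(g>60)
        white=np.clip(np.minimum(r,b)-.45*g,0,None)*((b>.6*g)&(g>90)&(abs(w)<15)&(abs(s)<30))
        sg=s[green&(abs(w)<10)&(abs(s)<45)]
        mid=(np.percentile(sg,1)+np.percentile(sg,99))/2
        c=(white*s).sum()/white.sum()
        out[cam]=(round(c-mid,2),round(np.percentile(sg,99)-np.percentile(sg,1),1),round(c,1),int((white>0).sum()),round((white*w).sum()/white.sum(),1))
    return out
E
python3 - <<'E'
from h import *
print(bubble())
for c in ('top','scene'): print([(np.round(d['location'],4),round(d['p'],2)) for n in ('level_top','bubble') for d in pinpoint(c,n) if abs(d['location'][0]-.58)<.04])
E
```

```text
{'top': (np.float64(-1.25), np.float64(57.6), np.float64(-1.3), 5, np.float64(1.6)), 'scene': (np.float64(0.68), np.float64(51.7), np.float64(-2.7), 86, np.float64(-9.2))}Traceback (most recent call last):
  File "<stdin>", line 3, in <module>
ValueError: it knows: board, bowl, cup, jug, knob_grip, level, level_top, mug, saucers, shelf, slot
```

```bash
sed -i 's/^        sg=s\[/        gm=green\&(abs(w)<15)\&(abs(s)<45);wm=np.median(w[gm]);white=white*(abs(w-wm)<6)\n        sg=s[/' h.py
python3 - <<'E'
from h import *
print(bubble())
b=cv2.imread('pics/s6.png')[215:275,320:420]
i=np.argmax(b[20:40,35:55].min(2));y,x=divmod(i,20);y+=20;x+=35
print(x+320,y+215)
for dy in range(-3,4): print([tuple(int(q) for q in v[::-1]) for v in b[y+dy,x-5:x+6]])
E
```

```text
{'top': (np.float64(-1.74), np.float64(57.6), np.float64(-1.8), 6, np.float64(1.5)), 'scene': (np.float64(-2.46), np.float64(51.7), np.float64(-5.8), 8, np.float64(1.1))}
364 237
[(226, 183, 127), (224, 180, 124), (220, 177, 122), (215, 173, 117), (201, 168, 109), (175, 162, 95), (151, 162, 79), (143, 183, 74), (148, 213, 77), (152, 223, 78), (151, 224, 78)]
[(223, 179, 124), (217, 173, 119), (205, 165, 111), (196, 170, 112), (187, 183, 115), (171, 193, 106), (148, 194, 86), (137, 198, 75), (140, 211, 76), (139, 214, 72), (132, 208, 68)]
[(214, 168, 115), (196, 157, 105), (179, 157, 102), (181, 180, 120), (194, 209, 143), (192, 221, 142), (166, 219, 112), (139, 204, 82), (125, 191, 66), (119, 186, 61), (114, 176, 56)]
[(182, 146, 98), (158, 134, 85), (145, 146, 88), (167, 181, 121), (196, 211, 154), (201, 221, 157), (173, 218, 125), (135, 197, 84), (111, 168, 58), (105, 154, 52), (111, 146, 47)]
[(137, 125, 71), (114, 120, 61), (111, 132, 69), (135, 157, 98), (162, 178, 127), (171, 194, 135), (152, 192, 111), (121, 172, 73), (104, 146, 51), (108, 129, 45), (124, 126, 44)]
[(101, 122, 51), (88, 123, 46), (86, 124, 50), (97, 128, 65), (113, 135, 83), (123, 150, 90), (121, 156, 79), (112, 145, 57), (113, 129, 47), (125, 119, 43), (138, 120, 44)]
[(86, 129, 44), (82, 130, 42), (82, 128, 44), (80, 118, 44), (85, 114, 50), (98, 122, 54), (113, 130, 52), (123, 129, 48), (130, 121, 44), (137, 117, 43), (140, 115, 44)]
```

The bubble is about 2 mm towards the hinge, so I'll turn the knob about 30° more.

>>> step_arm:
  steps:
    - [0,0,6,0,0,0,-1]
    - [0,0,6,0,0,0,-1]
    - [0,0,6,0,0,0,-1]
    - [0,0,6,0,0,0,-1]
    - [0,0,6,0,0,0,-1]
    - [0,0,0,0,0,0,-1]
    - [0,0,0,0,0,0,-1]
    - [0,0,0,0,0,0,-1]
    - [0,0,0,0,0,0,-1]
    - [0,0,0,0,0,0,-1]
    - [0,0,0,0,0,0,-1]
    - [0,0,0,0,0,0,-1]

```text
time_s: 18.15
tcp_pos: [0.5782, 0.2209, 0.0987]
eef_rot: [1.0, -0.017, 0.0, 0.0]
contact_force: [-1.6, -2.9, 6.0]
gripper_width: 0.156
gripper_force: 29.7
```

>>> step_arm:
  steps:
    - [0,0,0,0,0,0,-1]
    - [0,0,0,0,0,0,-1]
    - [0,0,0,0,0,0,-1]
    - [0,0,0,0,0,0,-1]
    - [0,0,0,0,0,0,-1]
    - [0,0,0,0,0,0,-1]
    - [0,0,0,0,0,0,-1]
    - [0,0,0,0,0,0,-1]

```text
time_s: 18.95
tcp_pos: [0.5782, 0.2209, 0.0987]
eef_rot: [1.0, -0.017, 0.0, 0.0]
contact_force: [-1.7, -2.6, 4.4]
gripper_width: 0.159
gripper_force: 29.7
```

```bash
python3 - <<'E'
from h import *
to([.5778,.2215,.098])
print(bubble())
a=save('top','t7.png');b=save('scene','s7.png')
cv2.imwrite('pics/c7.png',np.vstack([cv2.resize(a[180:220,235:335],None,fx=8,fy=7,interpolation=cv2.INTER_CUBIC),cv2.resize(b[222:262,330:400],None,fx=11.43,fy=8,interpolation=cv2.INTER_CUBIC)])[:,:,::-1])
E
```

```text
t 18.95 tcp [0.5782 0.2209 0.0987] tooly -91.9 tilt 0.05 F [-1.68 -2.63  4.41] w 0.159 j7 -1.41
move cm [-0.04 -0.06  0.07]
{'top': (np.float64(-0.01), np.float64(57.6), np.float64(-0.1), 4, np.float64(2.4)), 'scene': (np.float64(0.67), np.float64(52.5), np.float64(-3.1), 6, np.float64(1.1))}
```

View pics/c7.png

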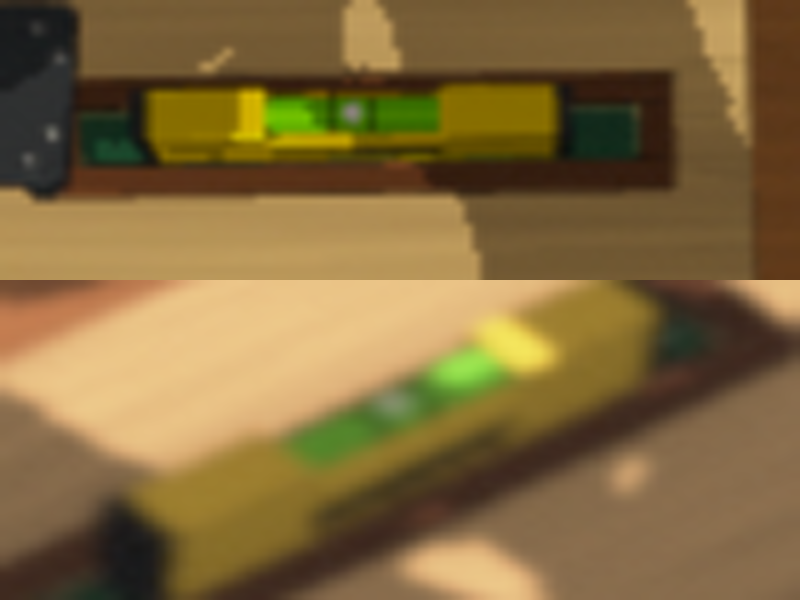

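The bubble sits at crop x≈352 between lines at 332 and 374, so it is centred. I'll release the knob and check again.

>>> step_arm:
  steps:
    - [0,0,0,0,0,0,-0.5]
    - [0,0,0,0,0,0,-0.3]
    - [0,0,0,0,0,0,-0.3]
    - [0,0,0,0,0,0,-0.3]
    - [0,0,0,0,0,-2,-0.3]
    - [0,0,0,0,0,-3,-0.3]
    - [0,0,0,0,0,-3,-0.3]
    - [0,0,0,0,0,-1,-1]
    - [0,0,0,0,0,0,-1]
    - [0,0,0,0,0,0,-1]
    - [0,0,0,0,0,0,-1]
    - [0,0,0,0,0,0,-1]

```text
time_s: 20.35
tcp_pos: [0.5771, 0.2215, 0.187]
eef_rot: [1.0, -0.017, -0.001, 0.0]
contact_force: [0.2, 0.9, 1.0]
gripper_width: 0.01
gripper_force: 0.0
```

>>> step_arm:
  steps:
    - [0,0,0,0,0,0,-1]
    - [0,0,0,0,0,0,-1]
    - [0,0,0,0,0,0,-1]
    - [0,0,0,0,0,0,-1]
    - [0,0,0,0,0,0,-1]
    - [0,0,0,0,0,0,-1]

```text
time_s: 20.95
tcp_pos: [0.5778, 0.2216, 0.1883]
eef_rot: [1.0, -0.017, 0.0, -0.0]
contact_force: [-0.8, -0.1, 0.2]
gripper_width: 0.004
gripper_force: 0.0
```

```bash
python3 - <<'E'
from h import *
print(bubble())
a=save('top','t8.png');b=save('scene','s8.png')
cv2.imwrite('pics/c8.png',np.vstack([cv2.resize(a[180:220,235:335],None,fx=8,fy=7,interpolation=cv2.INTER_CUBIC),cv2.resize(b[222:262,330:400],None,fx=11.43,fy=8,interpolation=cv2.INTER_CUBIC)])[:,:,::-1])
to([.5828,.042,.14])
E
```

```text
{'top': (np.float64(0.13), np.float64(57.6), np.float64(0.1), 4, np.float64(2.3)), 'scene': (np.float64(0.39), np.float64(51.7), np.float64(-3.0), 7, np.float64(1.5))}
t 21.15 tcp [0.5777 0.2216 0.1882] tooly -91.92 tilt 0.0 F [-0.56  0.44 -1.08] w 0.002 j7 -1.48
move cm [ 1.11 17.93  4.82]
```

View pics/c8.png

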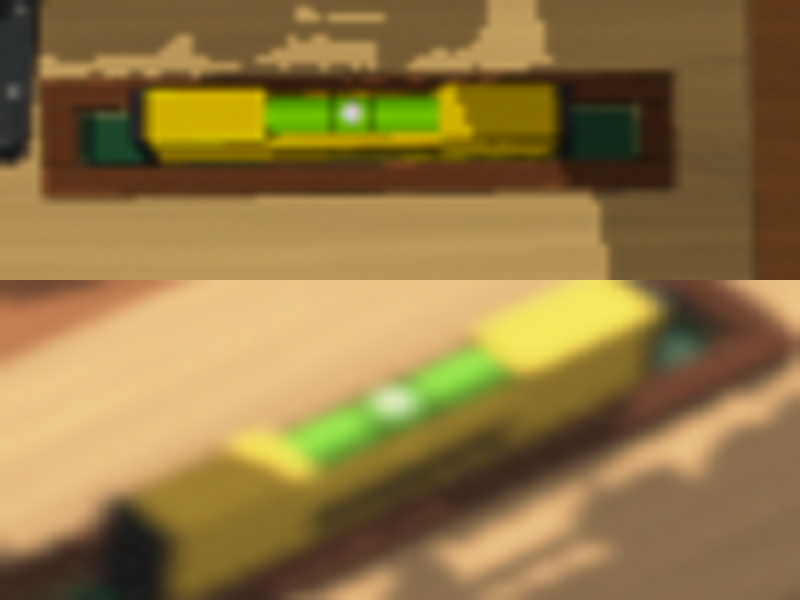

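The bubble stays centred with the level left alone. Next I'll press from above.

>>> step_arm:
  steps:
    - [0,0,0,0.22,3.58,0,-1]
    - [0,0,0,0.22,3.58,0,-1]
    - [0,0,0,0.22,3.58,0,-1]
    - [0,0,0,0.22,3.58,0,-1]
    - [0,0,0,0.22,3.58,0,-1]
    - [0,0,0,0,0,2,-1]
    - [0,0,0,0,0,2,-1]
    - [0,0,0,0,0,1,-1]
    - [0,0,0,0,0,0,-1]
    - [0,0,0,0,0,0,-1]
    - [0,0,0,0,0,0,-1]

```text
time_s: 22.25
tcp_pos: [0.5834, 0.0424, 0.1391]
eef_rot: [1.0, -0.017, 0.001, 0.0]
contact_force: [0.2, -1.1, 0.6]
gripper_width: 0.004
gripper_force: 0.0
```

```bash
python3 - <<'E'
from h import *
to([.5828,.042,.126])
E
```

```text
t 22.25 tcp [0.5834 0.0424 0.1391] tooly -91.9 tilt 0.08 F [ 0.15 -1.09  0.63] w 0.004 j7 -1.14
move cm [-0.06  0.05  1.31]
```

>>> step_arm:
  steps:
    - [0,0,0,0,0,0.4,-1]
    - [0,0,0,0,0,0.4,-1]
    - [0,0,0,0,0,0.2,-1]
    - [0,0,0,0,0,0.1,-1]
    - [0,0,0,0,0,0,-1]
    - [0,0,0,0,0,0,-1]

```text
time_s: 22.85
tcp_pos: [0.5828, 0.0423, 0.1273]
eef_rot: [1.0, -0.017, 0.0, 0.0]
contact_force: [-0.0, 0.2, 1.1]
gripper_width: 0.008
gripper_force: 0.0
```

>>> step_arm:
  steps:
    - [0,0,0,0,0,0.1,-1]
    - [0,0,0,0,0,0,-1]
    - [0,0,0,0,0,0,-1]

```text
time_s: 23.15
tcp_pos: [0.583, 0.0423, 0.1265]
eef_rot: [1.0, -0.017, 0.0, -0.0]
contact_force: [-1.0, 0.9, 2.1]
gripper_width: 0.006
gripper_force: 1.5
```

Contact is near, so I'm using small increments.

>>> step_arm:
  steps:
    - [0,0,0,0,0,0.05,-1]
    - [0,0,0,0,0,0,-1]
    - [0,0,0,0,0,0,-1]

```text
time_s: 23.45
tcp_pos: [0.5831, 0.0423, 0.1265]
eef_rot: [1.0, -0.017, 0.0, -0.0]
contact_force: [-1.8, 0.1, 8.5]
gripper_width: 0.007
gripper_force: 4.0
```

>>> step_arm:
  steps:
    - [0,0,0,0,0,0.03,-1]
    - [0,0,0,0,0,0,-1]
    - [0,0,0,0,0,0,-1]

```text
time_s: 23.75
tcp_pos: [0.5832, 0.0423, 0.1265]
eef_rot: [1.0, -0.017, 0.0, -0.0]
contact_force: [-3.0, 1.3, 10.5]
gripper_width: 0.005
gripper_force: 5.3
```

>>> step_arm:
  steps:
    - [0,0,0,0,0,0,-1]
    - [0,0,0,0,0,0,-1]
    - [0,0,0,0,0,0,-1]
    - [0,0,0,0,0,0,-1]
    - [0,0,0,0,0,0,-1]
    - [0,0,0,0,0,0,-1]
    - [0,0,0,0,0,0,-1]
    - [0,0,0,0,0,0,-1]
    - [0,0,0,0,0,0,-1]
    - [0,0,0,0,0,0,-1]

```text
time_s: 24.75
tcp_pos: [0.5831, 0.0423, 0.1265]
eef_rot: [1.0, -0.017, 0.0, -0.0]
contact_force: [-2.6, 0.5, 10.6]
gripper_width: 0.003
gripper_force: 5.3
```

```bash
python3 - <<'E'
from h import *
F=[get_obs()['contact_force']]
for i in range(6): b=get_image('scene');F.append(get_obs()['contact_force'])
print(np.mean(F,0),np.std(F,0))
cv2.imwrite('pics/c9.png',cv2.resize(b[200:280,310:430],None,fx=6.6,fy=6.6,interpolation=cv2.INTER_CUBIC)[:,:,::-1])
to([.583,.042,.126])
E
```

```text
[-2.38012644  0.43024511 10.55185237] [0.48485276 0.42090103 0.3160325 ]
t 25.05 tcp [0.5832 0.0423 0.1265] tooly -91.93 tilt 0.06 F [-2.99  0.05 10.3 ] w 0.004 j7 -1.13
move cm [-0.02  0.03  0.05]
```

View pics/c9.png

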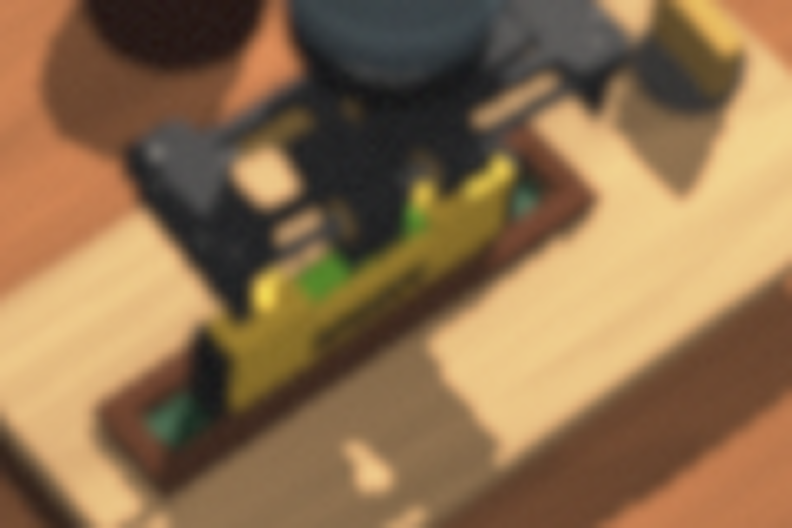

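The fingers press on the middle of the level at about 10.5 N, and it stays seated. The bubble is hidden behind the fingers, but the level has not moved. I'll hand in.

```bash
python3 -c "
from plant import *
print(hand_in())"
```

```text
the job is handed in; nothing more can be done
None
```

I handed the job in at about 25 s: the yellow level is down in the slot, the levelling foot is set, and the arm is still pressing at about 10.5 N. The bubble was centred just before pressing and is now hidden behind the fingers. The crockery was not touched.

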